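# Slide the saucepan to the large ring under the wire rack

## Robot

A 6-joint arm with a two-finger parallel gripper is mounted at the origin on the work surface. World frame = base frame: x ahead of the robot, y to its left, z up, the work surface at z = 0. Lengths are in mm, angles in rad, forces in N, time in s.
With the tool pointing down it reaches from about 350 to 775 mm from the base axis. Payload 7.3 kg.
Tool frame: the origin (TCP) lies on the centre line of the jaws, within the pads' length; the fingertips stand 22 mm ahead of it and the grasp point (between the pads) lies 3 mm ahead of it; z points along the fingers, y is the direction in which the jaws open and shut (so a half turn about z gives the same grasp; the last joint's range is limited). The gripper opens to 92 mm and grips with 3 to 60 N. Pads are 19 mm wide; open, the fingers measure 130 mm over their backs; the gripper's body (75 mm by 190 mm) begins 47 mm behind the grasp point.
Start: joints at [-1.318, 0.342, 1.524, -0, 1.275, -0.146], TCP at [203.888, -483.813, 219.041] pointing down, gripper open.
Joint ranges: [-2.53, 2.53], [-0.77, 2.02], [0.04, 2.7], [-1, 4.14], [0.28, 2.66], [-3.11, 3.11]. Speed limits (rad/s): [2.57, 2.57, 3.14, 3.14, 3.14, 3.14].

## Interface

Orientations are given as [roll, pitch, yaw] about the fixed x, y, z axes, in that order (R = Rz(yaw) Ry(pitch) Rx(roll)).
In Python, from plant import get_obs, capture, bot, spot_in gives the robot as it stands.
- The arm moves only by the shell command python3 -m handwheel 'ROWS' [OPENING]. ROWS is JSON, a list of rows, each a list of 2 entries, a list of its own where there are three numbers: the shift along the world's x, y, z in mm, then the turn, a rotation vector about the world's x, y, z in rad. In form: [[[x, y, z], [wx, wy, wz]], ...]. A call has 1 to 12 rows; each row shifts and turns the commanded pose from where the row before left it; what a row does not reach is not made up. A row lasts 1/8 s, in which the tool goes at most 62.5 mm and 10.7 degrees, less where a joint would pass 70% of its speed; a pose out of reach is approached as far as the arm can. A call is refused whole if a number of a shift passes 62.5 or a number of a turn 0.188, either way. A call with a gripper value outside its range is refused whole. OPENING is the closure, from 0 (fully open) to 1 (shut), set as the call begins (- or left out, the last holds). The fingers move at their own pace and stop on an object; the grip force is fixed at half the most. Time passes only in rows, so rows that do not move let the fingers close. It gives the time, the measured TCP pose, the force and the opening at its end, in the units of the state.
- get_obs(): the state, without advancing time (a new reading comes with each control period).
- capture(name): name is "side" or "top"; returns a dict with "img" (420x560x3 uint8, red, green, blue), "fx", "fy", "cx", "cy" (pixels), "cam_to_world" (4x4, takes a point from camera to world coordinates). Camera axes: x right, y up, looking along -z (the intrinsics and any distortion apply to the point x, -y, -z); pixel columns grow to the right and rows downward; lengths in mm; the calibration is good to about 2 mm. A picture is of the moment at which its call begins. There is no depth.
- bot.close_job(): hands the job in, once; it reports no verdict.
Trained networks look in the newest picture that a camera, given by its name, has taken for a name from the list of things; names that differ only in an ending like _2 or _b are one class to them, and where a whole thing is asked for, a point or a joint stands for the part that bears it (a point fixed in the world has none). Each returns a list of dicts, best first, with "score" (0 to 1); they miss things now and then, are a little off and sometimes report something else, mostly with a low value. They report only what shows in the picture. A call takes as long as a camera call. They do not tell look-alikes from the thing itself.
- spot_in(thing, camera): "xyz" ([x, y, z] in mm, in the coordinates of the camera as it stood for that picture, good to about 4 mm: the middle of the surface that is visible of it).
The state is a dict: "time": time; "joint_positions": joint angles; "dq": joint speeds; "tau": joint torques, N m; "tool_pos": TCP position; "tcp_rot": TCP orientation; "contact_force": force on the tool from outside, world axes, zero at the start; "moment": the same for the moment, N m; "grip_width": finger opening in mm.
Only numpy, scipy, OpenCV 4.12 (cv2) and the standard library are available. Lean on these libraries where they do the work, as an engineer would, in place of code of your own. Each camera call takes 0.05 s, during which the arm holds its last target. There are 200 camera calls.

## Task

Slide the saucepan across the glass hob from the small marked ring to the middle of the large marked ring, without lifting or tipping it. Finish with its handle pointing straight out at the front of the hob (the robot's side), let go of it, and keep off the wire rack above and leave everything else where it is.

Things in the scene. Friction and masses are not known exactly. Their poses are not given: they have to be found in the camera images.
- pan_mid (a point): Centre of the steel saucepan, half-way up (42.5 mm above its underside). Open round pan, 130 mm across, 85 mm high, wall 3 mm, about 0.6 kg, loose on the hob. Axes: z up, -x along its handle. One straight wooden handle, level, 22 mm wide, 18 mm thick, sticks out along -x from the wall to 135 mm from the pan's axis; the handle's mid-line is 60 mm above the pan's underside.
- pan_grip (a point): Point in the middle of that handle's width and thickness, 117 mm from the pan's axis (18 mm from the handle's end), 60 mm above the pan's underside. Same axes as the pan.
- ring_small: The small marked ring where the pan starts: white circle 144 mm across printed on the black glass, flat. Origin at its centre, on the glass.
- ring_large: The large marked ring where the pan must go: white circle 196 mm across with a 12 mm dot in the middle, printed on the black glass, flat. Origin at its centre, on the glass. The two ring centres lie 240 mm apart along the hob's y; which is left and which is right varies.
- hob: Fixed two-ring table hob, 310 (x) x 520 (y) x 45 mm high, flat black glass top. Origin at the centre of its underside on the counter; -x is its front (towards the robot), z up.
- rack: Fixed steel wire rack standing over the hob, aligned with it. Origin on the counter at the hob's centre. Level bars along y cover x = -130 to +112 mm and y = -320 to +320 mm (own frame), their undersides 260 mm above the counter and about 40 mm apart; legs only at the four corners. It is open at the front below the bars, and the pan's handle ends about under the front bar, so a gripper must lean in from the front.
- egg_timer: Bystander: glass egg timer, 52 mm across, 94 mm tall, standing at the back of the hob between the rings. Origin at the centre of its foot.
- opener: Bystander: flat steel bottle opener, 130 mm long, on the counter in front of the hob, left. Origin near its middle, underside.
- clip: Bystander: plastic clip, 90 mm long, 24 mm high, on the counter in front of the hob, right. Origin at its middle, underside.
Things that resemble listed ones, but are neither listed nor needed, are in the scene too. Leave any green or purple look-alike of the part that bears pan_mid alone.

How it is judged:
By the outcome, as a careful person would: the job done as asked, in the order asked, and still so for the second after the job is handed in, with the robot touching nothing.
It also fails if it takes over 42 s, if anything falls off the work surface, if the arm or the gripper's body presses on something with over 40 N, if the wrist force passes 120 N, or if a joint passes its speed limit or range.

## Working session

There is one attempt and no reset: what is moved stays moved. The work goes in short steps, Python scripts to look and compute and a shell command to move; the robot and the scene stay as the last step left them, time stands still between calls to the robot, and variables do not carry over. Pictures are saved under pics/ and viewed, about 8 in all and at most 12, crops included, and the job is handed in when it is done.

```bash
ls; mkdir -p pics; cat > h.py <<'E'
import numpy as np, cv2, sys
from plant import get_obs, capture, bot, spot_in
def snap(n,f):
    c=capture(n); cv2.imwrite(f'pics/{f}.png',c['img'][:,:,::-1]); return c
def ray(c,u,v,z):
    M=np.array(c['cam_to_world']); d=M[:3,:3]@np.array([(u-c['cx'])/c['fx'],-(v-c['cy'])/c['fy'],-1]); o=M[:3,3]
    return o+d*(z-o[2])/d[2]
def proj(c,p):
    M=np.linalg.inv(np.array(c['cam_to_world'])); q=M[:3,:3]@np.array(p,float)+M[:3,3]
    return c['cx']+c['fx']*q[0]/-q[2], c['cy']-c['fy']*q[1]/-q[2]
def w(c,p): 
    M=np.array(c['cam_to_world']); return M[:3,:3]@np.array(p)+M[:3,3]
E
python3 - <<'E'
from h import *
np.set_printoptions(precision=1,suppress=True)
o=get_obs(); print(o['time'],o['tool_pos'],o['tcp_rot'],o['grip_width'])
for n in ('top','side'):
    c=snap(n,n+'0'); print(n,[k for k in c],c['fx'],c['cx'],c['cy'],np.array(c['cam_to_world'])[:3])
    for t in ('pan_mid','pan_grip','ring_small','ring_large','hob','egg_timer','rack'):
        for r in spot_in(t,n)[:4]: 
            p=w(c,r['xyz']); print(t,round(r['score'],2),p,np.array(proj(c,p)))
E
```

```text
pics
0.0 [ 203.8 -483.4  218.3] [-3.1 -0.   0.4] 91.67911151514413
top ['img', 'fx', 'fy', 'cx', 'cy', 'cam_to_world'] 503.33922493252425 286.95372720410126 209.22946963730226 [[   0.     1.    -0.2  272.8]
 [  -1.     0.    -0.   -23.2]
 [  -0.     0.2    1.  1480.4]]
pan_mid 0.91 [ 191.7 -333.6   43.9] [402.6 321.4]
pan_mid 0.89 [655.1 -77.8  49.6] [311.5 158.3]
pan_mid 0.57 [387.4 -39.1   1. ] [297.3 251. ]
pan_mid 0.18 [773.1  43.1 137. ] [269.7 108.8]
pan_grip 0.95 [657.2 -80.4  49.3] [312.4 157.7]
pan_grip 0.9 [ 191.5 -334.4   41.5] [402.7 321.4]
pan_grip 0.56 [386.2 -38.    2.7] [296.9 251.4]
ring_large 0.66 [676.2 151.6  46.2] [233.6 150.9]
hob 0.88 [621.6  11.3  50.6] [280.9 169.1]
egg_timer 0.92 [775.8  45.7 136.9] [268.8 107.9]
rack 0.64 [652.2  31.9 264.9] [271.1 136.8]
side ['img', 'fx', 'fy', 'cx', 'cy', 'cam_to_world'] 528.5531327572913 278.4026515402009 204.59761530385123 [[  -1.     0.1   -0.1  321.4]
 [  -0.2   -0.7    0.7 1065.3]
 [   0.     0.7    0.7 1061.7]]
pan_mid 0.93 [647.7 -65.   95.3] [228.5 184.9]
pan_mid 0.82 [ 235.3 -308.1   57.5] [374.5 161.4]
pan_mid 0.6 [379.3 -15.6  46. ] [318.5 220.9]
pan_grip 0.95 [ 235.5 -312.    49.5] [374.2 162.7]
pan_grip 0.73 [646.9 -62.4 101.5] [228.4 183.8]
ring_small 0.67 [683.6 -45.1  44.1] [215.7 201.3]
ring_small 0.42 [647.4 -60.8  96.7] [228.2 185.4]
ring_large 0.84 [679.4 153.1  44.5] [197.9 250.2]
hob 0.65 [621.1 124.5  43.4] [222.1 245.7]
egg_timer 0.97 [777.2  51.5 108.2] [171.5 202.4]
rack 0.9 [656.2 183.6 268.1] [195.3 194. ]
```

```bash
python3 - <<'E'
import cv2
a=cv2.imread('pics/top0.png');b=cv2.imread('pics/side0.png')
cv2.imwrite('pics/v1.png',cv2.resize(a[80:360,130:450],None,fx=2.1,fy=2.1,interpolation=3))
cv2.imwrite('pics/v2.png',cv2.resize(b[120:340,100:420],None,fx=2.5,fy=2.5,interpolation=3))
E
```

```text
(no output)
```

View pics/v1.png

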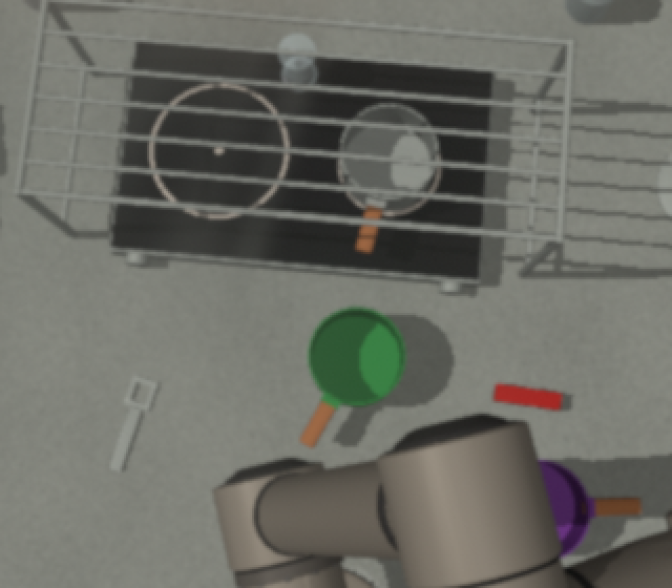

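View pics/v2.png

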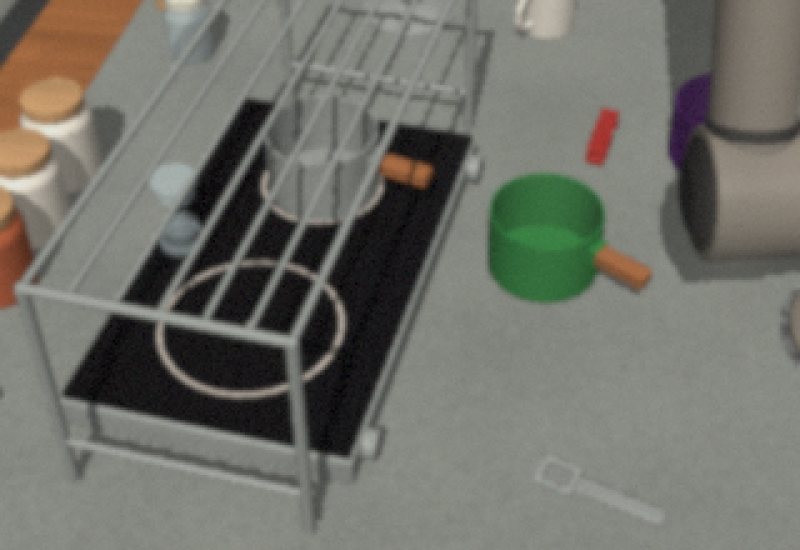

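The steel pan sits on the right-hand small ring at top px (316,156), with its handle end at about (304,199). The large ring's dot is at about (234,151).

Candidates for the pan:
- **Steel pan:** top (316,156). This is the target: bare steel, on the small ring.
- **Green pan:** top (299,250), on the counter. Look-alike, leave alone.
- **Purple pan:** top (400,321). Look-alike, leave alone.

Next I'll measure, with one close crop to check the choice.

```bash
python3 - <<'E'
from h import *
np.set_printoptions(precision=1,suppress=True)
def seg(c,box):
    u0,v0,u1,v1=box; h=cv2.cvtColor(c['img'],cv2.COLOR_RGB2HSV)[v0:v1,u0:u1]
    m=(h[...,0]>4)&(h[...,0]<22)&(h[...,1]>110)&(h[...,2]>70); v,u=np.nonzero(m); return u+u0,v+v0
C={}
c=C['top']=capture('top')
for n,box in(('top',(290,165,330,205)),('side',(245,175,280,200))):
    c=C.setdefault(n,None) or capture(n); C[n]=c
    u,v=seg(c,box); P=np.array([ray(c,a,b,112) for a,b in zip(u+0.,v+0.)])
    l=cv2.fitLine(P[:,:2].astype(np.float32),2,0,.01,.01).ravel(); d=l[:2]*(-np.sign(l[0])); s=(P[:,:2]-l[2:])@d
    print(n,len(u),'mid',l[2:],'dir yaw of pan',np.degrees(np.arctan2(-d[1],-d[0])),'end',l[2:]+d*s.max(),'start',l[2:]+d*s.min())
# dot and ring
c=C['top']; g=cv2.cvtColor(c['img'],cv2.COLOR_RGB2GRAY)
R=g[146:158,228:241].astype(int); print(R)
for (u,v) in ((234.3,151.4),): print('dot',ray(c,u,v,45))
cs=[(130+112/2.1,80+248/2.1),(130+478/2.1,80+278/2.1),(130+135/2.1,80+42/2.1),(130+495/2.1,80+72/2.1)]
print('corners',*[ray(c,*q,45) for q in cs])
cv2.imwrite('pics/v3.png',cv2.resize(c['img'][115:215,180:375,::-1],None,fx=4,fy=4,interpolation=cv2.INTER_CUBIC))
E
```

```text
top 141 mid [546.2 -56.9] dir yaw of pan -14.031515 end [520.8 -50.5] start [579.4 -65.2]
side 201 mid [546.7 -51.2] dir yaw of pan -25.663296 end [516.  -36.4] start [577.1 -65.8]
[[ 73  69  64  62  60  60  59  59  58  57  55  53  51]
 [104 101  95  93  91  90  89  87  87  81  74  71  68]
 [114 117 118 117 118 117 116 117 116 110 104 101  98]
 [ 89  96 102 106 111 117 120 119 115 111 110 111 112]
 [ 58  62  66  78 103 123 129 122 102  84  81  84  88]
 [ 49  48  51  72 118 146 150 138 106  69  55  57  58]
 [ 47  48  50  69 111 138 142 125  93  61  50  49  49]
 [ 48  47  49  56  78 100 103  87  66  52  49  49  48]
 [ 48  48  49  50  55  63  64  57  52  49  48  48  48]
 [ 48  48  48  50  50  50  50  51  50  49  49  49  47]
 [ 47  48  48  49  49  50  50  50  49  48  49  48  47]
 [ 49  48  47  49  50  50  49  49  49  48  48  48  47]]
dot [675.1 149.6  45. ]
corners [533.6 293.6  45. ] [ 497.3 -211.5   45. ] [832.9 274.3  45. ] [ 792.9 -238.5   45. ]
```

View pics/v3.png

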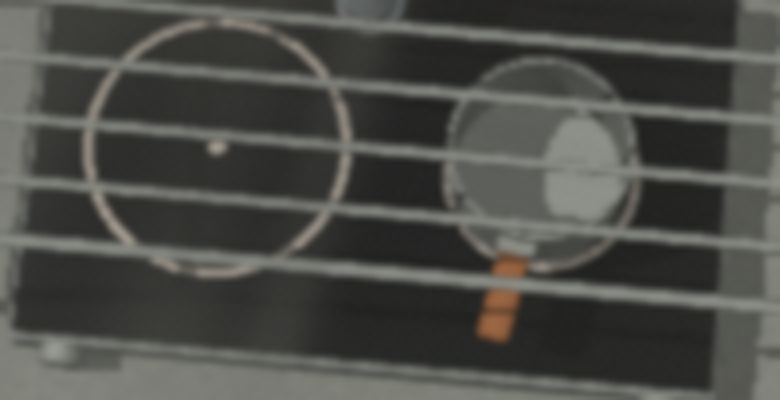

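The crop confirms the steel pan: rim centre at crop (541,153), handle end at (495,340), sitting on the small ring. The large ring's dot is at (217,147). Before moving I'll work out the tool orientation and targets.

```bash
python3 - <<'E'
from h import *
np.set_printoptions(precision=3,suppress=True)
o=get_obs(); print(o['tcp_rot'],o['joint_positions'])
c=capture('top')
print('rim c',ray(c,180+541.5/4-.4,115+153/4-.4,130),'L',ray(c,180+445/4-.4,115+153/4-.4,130),'R',ray(c,180+638/4-.4,115+153/4-.4,130))
ps=np.radians(-4.3); R=ray(c,233.8,151.4,45)[:2]; print('ring',R,'small',R-240*np.array([-np.sin(ps),np.cos(ps)]))
# predicted outline of handle for check
E
```

```text
[3.141 0.    0.399] [-1.318  0.342  1.524 -0.     1.275 -0.146]
rim c [649.341 -84.176 130.   ] L [648.671 -17.446 130.   ] R [ 650.01  -150.848  130.   ]
ring [675.047 151.026] small [657.052 -88.298]
```

```bash
python3 -m handwheel '[[[20,36,2],[0,0,-0.06]],[[20,36,2],[0,0,-0.06]],[[20,36,2],[0,0,-0.06]],[[20,36,2],[0,0,-0.06]],[[20,36,2],[0,0,-0.06]],[[20,36,2],[0,0,-0.06]],[[20,36,2],[0,0,-0.06]],[[20,36,2],[0,0,-0.06]],[[20,36,2],[0,0,-0.06]],[[20,36,2],[0,0,-0.06]],[[20,36,2],[0,0,-0.06]],[[16,36,0],[0,0,0]]]' 0; python3 -c "
from h import *
o=get_obs();print(o['time'],o['joint_positions'],o['tool_pos'],o['tcp_rot'])"
```

```text
time: 2.45
tool_pos: [440.6, -50.6, 241.3]
tcp_rot: [3.141, -0.001, -0.262]
contact_force: [0.3, -0.4, 0.5]
grip_width: 91.7
2.45 [-2.87324497e-01  1.72284148e-01  1.69250914e+00 -1.23029355e-04
  1.27594279e+00  1.54522979e+00] [440.62593726 -50.57968695 241.31989301] [ 3.14145304e+00 -8.53288974e-04 -2.61722196e-01]
```

```bash
python3 -m handwheel '[[[5,2,-2],[-0.025,-0.09,0]],[[5,2,-2],[-0.025,-0.09,0]],[[5,2,-2],[-0.025,-0.09,0]],[[5,2,-2],[-0.025,-0.09,0]],[[5,2,-2],[-0.025,-0.09,0]],[[5,2,-2],[-0.025,-0.09,0]],[[0,0,0],[0,0,0]]]' 0; python3 - <<'E'
from h import *
from scipy.spatial.transform import Rotation as Ro
np.set_printoptions(precision=3,suppress=True)
o=get_obs();print(o['time'],o['joint_positions'],o['tool_pos'],o['tcp_rot']); print(Ro.from_euler('xyz',o['tcp_rot']).as_matrix())
c=snap('side','side1')
cv2.imwrite('pics/v4.png',cv2.resize(c['img'][70:290,130:450,::-1],None,fx=2.5,fy=2.5,interpolation=3))
E
```

```text
time: 3.32
tool_pos: [468.5, -39.2, 228.3]
tcp_rot: [3.135, -0.558, -0.259]
contact_force: [-0.0, -0.2, -0.3]
grip_width: 91.8
3.325 [-0.233 -0.034  2.109 -0.041  0.509  1.629] [468.51  -39.223 228.251] [ 3.135 -0.558 -0.259]
[[ 0.82  -0.259  0.51 ]
 [-0.217 -0.966 -0.142]
 [ 0.53   0.005 -0.848]]
```

View pics/v4.png

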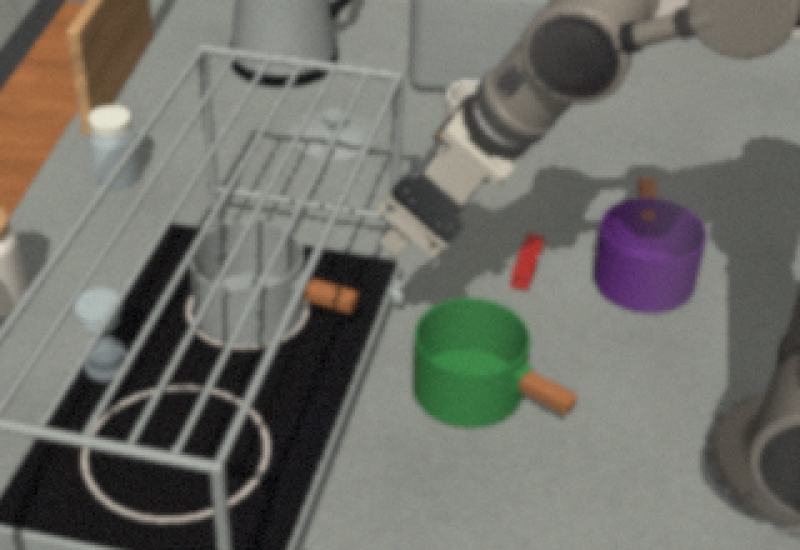

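The picture shows the tool leaning in at crop (410,230), right of the pan, with the handle end at (350,297). It's clear of the rack and the green pan. Before reaching in, I'll fix the front bar's position and fit the arm's geometry to see how far it can lean.

```bash
cat > kin.py <<'E'
import numpy as np
from scipy.optimize import least_squares
from scipy.spatial.transform import Rotation as Ro
def fk(q,p):
    H,a,b,L,d,e=p
    R=Ro.from_euler('zyyzy',[0]*5); R1=Ro.from_euler('z',q[0]); 
    x=R1.apply([0,d,H]); R=R1*Ro.from_euler('y',q[1]); x=x+R.apply([0,0,a]); R=R*Ro.from_euler('y',q[2])
    x=x+R.apply([e,0,b]); R=R*Ro.from_euler('z',q[3])*Ro.from_euler('y',q[4]); x=x+R.apply([0,0,L]); return x,R.apply([0,0,1])
Q=[[-1.318,.342,1.524,0,1.275],[-.2873,.1723,1.6925,0,1.2759],[-.233,-.034,2.109,-.041,.509]]
X=[[203.9,-483.8,219.04],[440.63,-50.58,241.32],[468.51,-39.22,228.25]]
p=least_squares(lambda p:np.concatenate([fk(q,p)[0]-x for q,x in zip(Q,X)]),[155,503,366,300,76,0],x_scale=100).x
def ik(x,th,psi):
    z=np.array([np.sin(th)*np.cos(psi),np.sin(th)*np.sin(psi),-np.cos(th)])
    f=lambda q:np.concatenate([(fk(q,p)[0]-x)/100,fk(q,p)[1]-z])
    return least_squares(f,[-.2,.1,2.2,0,.4])
if __name__=='__main__':
    np.set_printoptions(precision=3,suppress=True)
    print(p,[np.round(fk(q,p)[0]-x,1) for q,x in zip(Q,X)],fk(Q[2],p)[1])
    for nm,x,psi in (('grasp',[536,-55,107],-.245),('end',[557,160,107],-.075)):
        for t in (24,26,28,30,32): r=ik(np.array(x),np.radians(t),psi); print(nm,t,r.x,r.cost)
E
python3 kin.py; python3 - <<'E'
from h import *
np.set_printoptions(precision=1,suppress=True)
c=capture('top')
for x,y in((505,283),(100,248),(700,300)): print('bar',ray(c,180+x/4-.4,115+y/4-.4,263))
c=capture('side')
g=c['img']
for p in ([536,-55,263],[528,-55,263],[545,160,263]): print(np.array(proj(c,p)))
E
```

```text
bar [529.3 -56.  263. ]
bar [548.8 195.1 263. ]
bar [ 519.9 -176.   263. ]
[266.  142.8]
[269.  143.2]
[244.8 195. ]Traceback (most recent call last):
  File "kin.py", line 11, in <module>
    p=least_squares(lambda p:np.concatenate([fk(q,p)[0]-x for q,x in zip(Q,X)]),[155,503,366,300,76,0],x_scale=100).x
      ~~~~~~~~~~~~~^^^^^^^^^^^^^^^^^^^^^^^^^^^^^^^^^^^^^^^^^^^^^^^^^^^^^^^^^^^^^^^^^^^^^^^^^^^^^^^^^^^^^^^^^^^^^^^^
    return func(*args, **kwargs)
    vector_fun = VectorFunction(
        fun_wrapped,
    ...<6 lines>...
        workers=workers
    )
    self._update_fun()
    ~~~~~~~~~~~~~~~~^^
    self.f = self.fun_wrapped(xp_copy(self.x))
             ~~~~~~~~~~~~~~~~^^^^^^^^^^^^^^^^^
    return np.atleast_1d(self.fun(x))
                         ~~~~~~~~^^^
    return self.f(x, *self.args, **self.kwargs)
           ~~~~~~^^^^^^^^^^^^^^^^^^^^^^^^^^^^^^
  File "kin.py", line 11, in <lambda>
    p=least_squares(lambda p:np.concatenate([fk(q,p)[0]-x for q,x in zip(Q,X)]),[155,503,366,300,76,0],x_scale=100).x
                                             ~~^^^^^
  File "kin.py", line 6, in fk
    R=Ro.from_euler('zyyzy',[0]*5); R1=Ro.from_euler('z',q[0]);
  File "scipy/spatial/transform/_rotation.pyx", line 1413, in scipy.spatial.transform._rotation.Rotation.from_euler
ValueError: Expected axis specification to be a non-empty string of upto 3 characters, got zyyzy
```

```bash
sed -i "s/R=Ro.from_euler('zyyzy',\[0\]\*5); //" kin.py; python3 kin.py
```

```text
[223.694 505.291 379.864 325.228  76.427  46.924] [array([ 0., -0.,  0.]), array([ 0. ,  0.1, -0. ]), array([-0. , -0.1, -0. ])] [ 0.51  -0.142 -0.848]
grasp 24 [-0.244  0.325  2.017 -0.001  0.381] 3.46989685412671e-23
grasp 26 [-0.244  0.319  2.047 -0.001  0.321] 2.810497087948308e-23
grasp 28 [-0.244  0.314  2.078 -0.001  0.261] 1.1296233598593385e-23
grasp 30 [-0.244  0.311  2.108 -0.002  0.199] 1.8060509403889084e-24
grasp 32 [-0.244  0.31   2.138 -0.002  0.135] 7.219764900363999e-26
end 24 [ 0.213  0.399  1.89  -0.261  0.463] 2.9093125180626824e-19
end 26 [ 0.219  0.393  1.919 -0.323  0.412] 2.7003074341025282e-20
end 28 [ 0.226  0.389  1.948 -0.404  0.362] 5.888526506134453e-23
end 30 [ 0.233  0.386  1.976 -0.511  0.315] 1.2150013180359618e-24
end 32 [ 0.24   0.385  2.004 -0.658  0.272] 8.897090428784049e-23
```

```bash
python3 - <<'E'
from h import *
c=snap('top','top2'); s=snap('side','side2')
a=cv2.resize(c['img'][140:290,220:370,::-1],(400,400),interpolation=cv2.INTER_CUBIC)
b=cv2.resize(s['img'][70:190,250:370,::-1],(400,400),interpolation=cv2.INTER_CUBIC)
cv2.imwrite('pics/v5.png',np.hstack([a,b]))
t=np.array(get_obs()['tool_pos']); z=np.array([.51,-.142,-.848])
for k in (22,-47,-100,-150,-200,-250,-325):
    u,v=proj(c,t+k*z); p=proj(s,t+k*z); print(k,t+k*z,[round((u-220)*2.667),round((v-140)*2.667)],[round(400+(p[0]-250)*3.333),round((p[1]-70)*3.333)])
E
```

```text
22 [481.78192047 -43.28524807 210.95048216] [214, 181] [518, 312]
-47 [446.59192047 -33.48724807 269.46248216] [204, 208] [562, 264]
-100 [419.56192047 -25.96124807 314.40648216] [196, 231] [599, 225]
-150 [394.06192047 -18.86124807 356.80648216] [187, 255] [636, 186]
-200 [368.56192047 -11.76124807 399.20648216] [178, 281] [675, 144]
-250 [343.06192047  -4.66124807 441.60648216] [167, 309] [716, 100]
-325 [304.81192047   5.98875193 505.20648216] [151, 356] [783, 28]
```

View pics/v5.png

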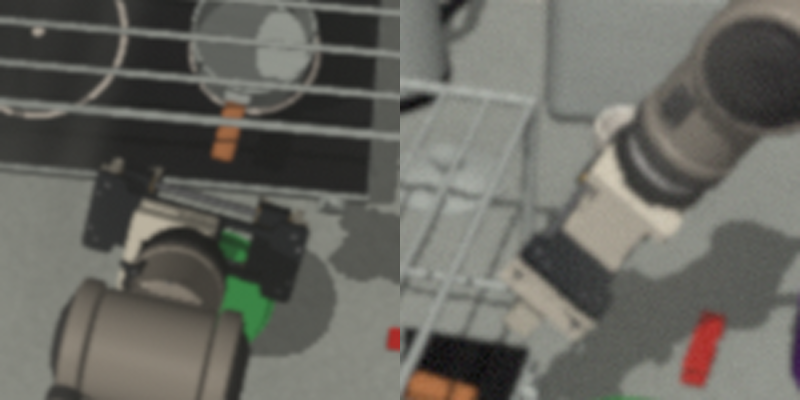

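Left pane: the open fingers straddle the handle line, with the handle end at (224,160). Right pane: only the black body, 47–90 mm behind the TCP, is wide. At the grasp it stays below the bars with a 26° lean, which joint 5 allows. Going in.

```bash
python3 -m handwheel '[[[0,0,0],[0.026,0.1,0]],[[7,-2,-12],[0,0,0.01]],[[7,-2,-12],[0,0,0]],[[7,-2,-12],[0,0,0]],[[7,-1,-12],[0,0,0]],[[6,-1,-12],[0,0,0]],[[6,-1,-12],[0,0,0]],[[6,-1,-12],[0,0,0]],[[6,-1,-12],[0,0,0]],[[0,0,0],[0,0,0]]]' 0; python3 - <<'E'
from h import *
np.set_printoptions(precision=3,suppress=True)
o=get_obs();print(o['joint_positions'],o['tool_pos'],o['tcp_rot'])
E
```

```text
time: 4.82
tool_pos: [521.7, -50.8, 131.8]
tcp_rot: [3.135, -0.455, -0.249]
contact_force: [-0.4, 0.4, -0.3]
grip_width: 91.5
[-0.235  0.25   2.055 -0.035  0.382  1.616] [521.698 -50.77  131.847] [ 3.135 -0.455 -0.249]
```

```bash
python3 -m handwheel '[[[6,-2,-12],[0,0,0]],[[6,-2,-12],[0,0,0]],[[0,0,0],[0,0,0]]]' 0; python3 - <<'E'
from h import *
np.set_printoptions(precision=3,suppress=True)
o=get_obs();print(o['joint_positions'],o['tool_pos'],o['tcp_rot'])
c=snap('top','top3'); s=snap('side','side3')
a=cv2.resize(c['img'][140:240,250:350,::-1],(400,400),interpolation=cv2.INTER_CUBIC)
b=cv2.resize(s['img'][110:230,200:320,::-1],(400,400),interpolation=cv2.INTER_CUBIC)
cv2.imwrite('pics/v6.png',np.hstack([a,b]))
E
```

```text
time: 5.2
tool_pos: [533.7, -54.9, 107.8]
tcp_rot: [3.135, -0.455, -0.249]
contact_force: [-0.1, 0.7, -0.2]
grip_width: 92.0
[-0.238  0.314  2.054 -0.037  0.319  1.616] [533.652 -54.902 107.769] [ 3.135 -0.455 -0.249]
```

View pics/v6.png

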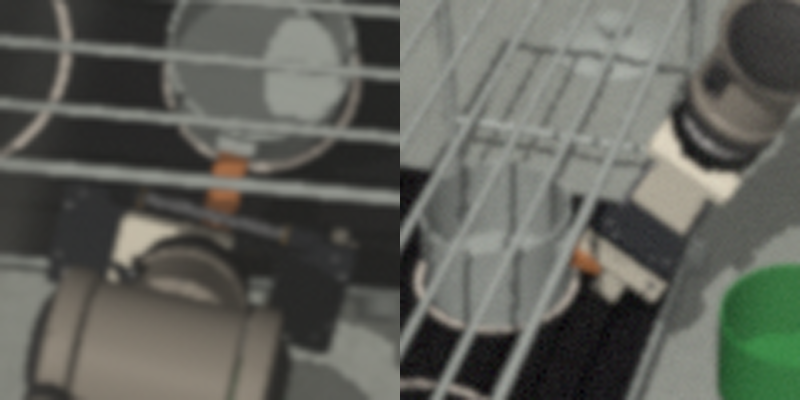

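The handle, at left crop (226,190), lies between the jaws, and the wrist clears the front bar. Closing the gripper.

```bash
python3 -m handwheel '[[[0,0,0],[0,0,0]],[[0,0,0],[0,0,0]],[[0,0,0],[0,0,0]],[[0,0,0],[0,0,0]],[[0,0,0],[0,0,0]],[[0,0,0],[0,0,0]],[[0,0,0],[0,0,0]],[[0,0,0],[0,0,0]]]' 1; python3 - <<'E'
from h import *
np.set_printoptions(precision=3,suppress=True)
o=get_obs();print(o['joint_positions'],o['tool_pos'],o['tcp_rot'],o['moment'])
E
```

```text
time: 6.3
tool_pos: [533.9, -54.8, 109.1]
tcp_rot: [3.135, -0.457, -0.249]
contact_force: [-0.2, -0.8, -0.1]
grip_width: 17.1
[-0.238  0.312  2.053 -0.037  0.32   1.616] [533.905 -54.813 109.055] [ 3.135 -0.457 -0.249] [0.137 0.319 0.011]
```

```bash
python3 -m handwheel '[[[0,0,0],[0,0,0]],[[0,0,0],[0,0,0]]]'; python3 - <<'E'
from h import *
c=snap('top','top4'); s=snap('side','side4')
a=cv2.resize(c['img'][140:240,250:350,::-1],(400,400),interpolation=cv2.INTER_CUBIC)
b=cv2.resize(s['img'][140:220,210:290,::-1],(400,400),interpolation=cv2.INTER_CUBIC)
cv2.imwrite('pics/v7.png',np.hstack([a,b]))
E
```

```text
time: 6.55
tool_pos: [534.5, -54.8, 110.1]
tcp_rot: [3.135, -0.459, -0.249]
contact_force: [-4.6, 0.8, 9.9]
grip_width: 1.2
```

View pics/v7.png

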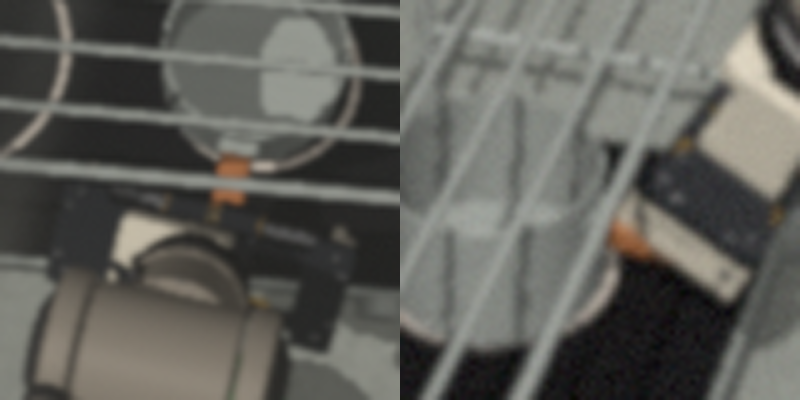

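```bash
python3 - <<'E'
from h import *
from scipy.spatial.transform import Rotation as Ro
np.set_printoptions(precision=1,suppress=True)
o=get_obs(); t=np.array(o['tool_pos']); R=Ro.from_euler('xyz',o['tcp_rot']).as_matrix(); print(o['grip_width'],o['contact_force'],t)
ax=np.array([650.5,-83.7]); d=-np.array([np.cos(.245),-np.sin(.245)]); n=np.array([-d[1],d[0]])
H=[np.r_[ax+d*r+n*s,z] for r in(66,135) for s in(-11,11) for z in(96,114)]
out=[]
for nm,(u0,v0),w_ in(('top',(275,150),60),('side',(225,150),60)):
    c=capture(nm); k=400/w_
    im=cv2.resize(c['img'][v0:v0+w_,u0:u0+w_,::-1],(400,400),interpolation=cv2.INTER_CUBIC)
    f=lambda p:tuple(int(round((a-b+.5)*k)) for a,b in zip(proj(c,p),(u0,v0)))
    for i in range(8):
        for j in range(i):
            if bin(i^j).count('1')==1: cv2.line(im,f(H[i]),f(H[j]),(255,255,0),1)
    for kk,col in((0,(0,0,255)),(22,(0,255,0)),(-44,(255,0,255))): cv2.circle(im,f(t+kk*R[:,2]),4,col,-1)
    out.append(im)
cv2.imwrite('pics/v8.png',np.hstack(out))
E
```

```text
0.7817240979972746 [-4.4  1.2  8.3] [534.5 -54.9 110.1]
```

View pics/v8.png

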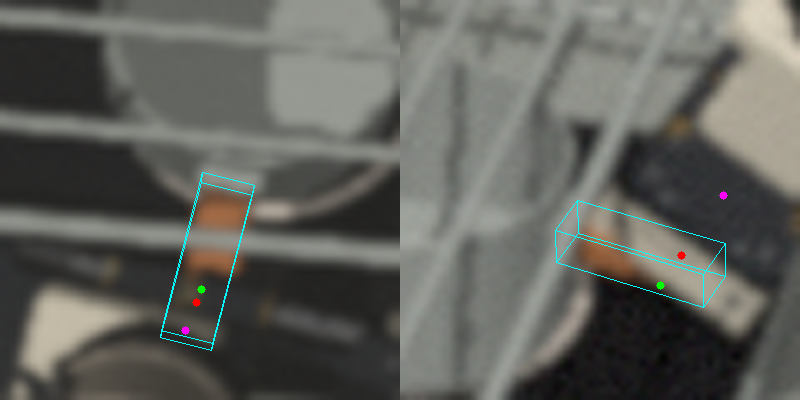

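The fingers shut fully (0.8 mm) without holding the handle, and something pushes back along the tool axis at about 10 N. In the top pane the handle has also swung a little, now at (222,235). I'll open, check the force, back off and look.

```bash
python3 -m handwheel '[[[0,0,0],[0,0,0]],[[0,0,0],[0,0,0]],[[0,0,0],[0,0,0]],[[0,0,0],[0,0,0]],[[0,0,0],[0,0,0]],[[0,0,0],[0,0,0]]]' 0;  python3 -m handwheel '[[[-6,1.5,12],[0,0,0]],[[-6,1.5,12],[0,0,0]],[[-6,1.5,12],[0,0,0]],[[-6,1.5,12],[0,0,0]],[[-6,1.5,12],[0,0,0]],[[-6,1.5,12],[0,0,0]],[[0,0,0],[0,0,0]]]' 0
python3 - <<'E'
from h import *
from scipy.spatial.transform import Rotation as Ro
np.set_printoptions(precision=1,suppress=True)
def seg(c,box):
    u0,v0,u1,v1=box; h=cv2.cvtColor(c['img'],cv2.COLOR_RGB2HSV)[v0:v1,u0:u1]
    m=(h[...,0]>4)&(h[...,0]<22)&(h[...,1]>110)&(h[...,2]>70); v,u=np.nonzero(m); return u+u0,v+v0
o=get_obs(); t=np.array(o['tool_pos']); R=Ro.from_euler('xyz',o['tcp_rot']).as_matrix()
ax=np.array([650.5,-83.7]); d=-np.array([np.cos(.245),-np.sin(.245)]); n=np.array([-d[1],d[0]])
H=[np.r_[ax+d*r+n*s,z] for r in(66,135) for s in(-11,11) for z in(96,114)]
out=[]
for nm,(u0,v0),w_ in(('top',(265,140),80),('side',(215,140),80)):
    c=capture(nm); k=400/w_
    u,v=seg(c,(290,165,330,205) if nm=='top' else (245,175,280,200)); P=np.array([ray(c,a,b,112) for a,b in zip(u+0.,v+0.)])
    l=cv2.fitLine(P[:,:2].astype(np.float32),2,0,.01,.01).ravel(); dd=l[:2]*(-np.sign(l[0])); s=(P[:,:2]-l[2:])@dd
    print(nm,len(u),'mid',l[2:],'yaw',np.degrees(np.arctan2(-dd[1],-dd[0])),'end',l[2:]+dd*s.max())
    im=cv2.resize(c['img'][v0:v0+w_,u0:u0+w_,::-1],(400,400),interpolation=cv2.INTER_CUBIC)
    f=lambda p:tuple(int(round((a-b+.5)*k)) for a,b in zip(proj(c,p),(u0,v0)))
    for i in range(8):
        for j in range(i):
            if bin(i^j).count('1')==1: cv2.line(im,f(H[i]),f(H[j]),(255,255,0),1)
    for kk,col in((0,(0,0,255)),(22,(0,255,0)),(-44,(255,0,255))): cv2.circle(im,f(t+kk*R[:,2]),4,col,-1)
    for sy in(-46,46): cv2.circle(im,f(t+22*R[:,2]+sy*R[:,1]),4,(0,255,255),-1)
    out.append(im)
cv2.imwrite('pics/v9.png',np.hstack(out))
E
```

```text
time: 7.5
tool_pos: [533.6, -54.7, 108.8]
tcp_rot: [3.135, -0.456, -0.249]
contact_force: [-0.8, 1.4, 2.5]
grip_width: 56.0
time: 8.38
tool_pos: [498.1, -45.8, 182.3]
tcp_rot: [3.135, -0.459, -0.249]
contact_force: [0.8, -0.7, -0.2]
grip_width: 92.1
top 144 mid [543.1 -77.2] yaw 7.913292 end [517.3 -80.8]
side 204 mid [545.4 -68.1] yaw -0.4109002 end [513.5 -67.9]
```

View pics/v9.png

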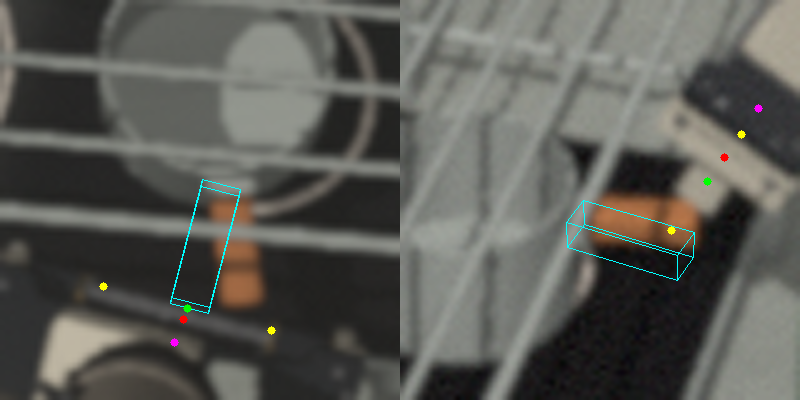

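Both panes show the handle has swung to about +8° yaw, at left (238,260) and right (645,218), and the pan still stands flat. In the right pane the visible fingertip at (700,190) isn't where I drew it (671,230), so I'll check where the gripper really is.

```bash
python3 - <<'E'
from h import *
from scipy.spatial.transform import Rotation as Ro
np.set_printoptions(precision=1,suppress=True)
o=get_obs(); t=np.array(o['tool_pos']); R=Ro.from_euler('xyz',o['tcp_rot']).as_matrix()
c=capture('side'); k=5; f=lambda p:[int(round((a-b+.5)*k)) for a,b in zip(proj(c,p),(215,140))]
print('yaxis',R[:,1])
for s in (0,-46,-56,-65,-95):
    print(s,{kk:[f(t+kk*R[:,2]+s*R[:,1]+x*R[:,0]) for x in ((0,) if kk>-44 else (-37,37))] for kk in (22,0,-20,-44,-85)})
im=cv2.resize(c['img'][140:200,325-70:385-70,::-1],(600,600),interpolation=cv2.INTER_CUBIC)
def g(p): a=proj(c,p); return int((a[0]-255+.5)*10),int((a[1]-140+.5)*10)
for s,col in((0,(0,0,255)),(-46,(0,255,255)),(46,(255,0,0))):
    for kk in (22,0,-20,-44): cv2.circle(im,g(t+kk*R[:,2]+s*R[:,1]),4,col,-1)
cv2.imwrite('pics/v10.png',im)
E
```

```text
yaxis [-0.2 -1.   0. ]
0 {22: [[307, 183]], 0: [[324, 159]], -20: [[339, 137]], -44: [[416, 151], [301, 69]], -85: [[450, 104], [334, 20]]}
-46 {22: [[272, 232]], 0: [[288, 208]], -20: [[304, 186]], -44: [[381, 201], [264, 117]], -85: [[416, 154], [297, 69]]}
-56 {22: [[264, 243]], 0: [[280, 219]], -20: [[296, 197]], -44: [[373, 212], [256, 128]], -85: [[408, 165], [288, 79]]}
-65 {22: [[257, 253]], 0: [[273, 229]], -20: [[289, 207]], -44: [[367, 222], [249, 138]], -85: [[401, 176], [281, 89]]}
-95 {22: [[232, 287]], 0: [[249, 263]], -20: [[264, 241]], -44: [[343, 257], [223, 171]], -85: [[378, 210], [255, 122]]}
```

View pics/v10.png

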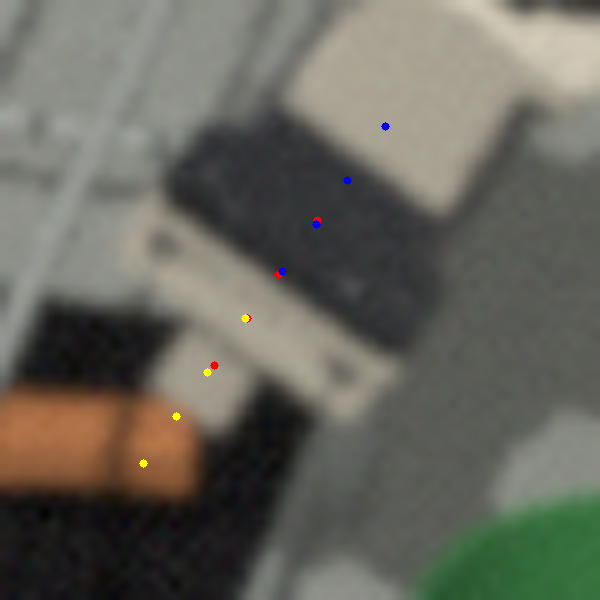

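The body matches the stated geometry. The open fingertip, at (183,410), sits about 25–40 mm further back than the spec. So the fingers swing forward as they close, which explains the missed grasp: they came down on the handle and pushed it aside. The fix is to pre-close to about half, so the tips are forward, before straddling the handle. I'll check reach for the new handle pose and test the half opening.

```bash
python3 -m handwheel '[[[0,-13,0],[0,0,0.129]],[[0,-13,0],[0,0,0.129]],[[-2,-12,0],[0,0,0.129]],[[0,0,0],[0,0,0]],[[0,0,0],[0,0,0]]]' 0.5
python3 - <<'E'
from h import *
from kin import ik
from scipy.spatial.transform import Rotation as Ro
np.set_printoptions(precision=3,suppress=True)
for t_ in(24,26,28): r=ik(np.array([530.7,-79,104]),np.radians(t_),.138); print(t_,r.x,r.cost)
o=get_obs(); t=np.array(o['tool_pos']); R=Ro.from_euler('xyz',o['tcp_rot']).as_matrix(); print(t,o['tcp_rot'],o['grip_width'],o['joint_positions'])
W=o['grip_width']/2
out=[]
ax=np.array([649.7,-62.4]); d=-np.array([.9905,.1375]); n=np.array([-d[1],d[0]])
H=[np.r_[ax+d*r+n*s,z] for r in(66,135) for s in(-11,11) for z in(96,114)]
for nm,(u0,v0),w_ in(('top',(265,140),80),('side',(235,130),60)):
    c=capture(nm); k=400/w_
    im=cv2.resize(c['img'][v0:v0+w_,u0:u0+w_,::-1],(400,400),interpolation=cv2.INTER_CUBIC)
    f=lambda p:tuple(int(round((a-b+.5)*k)) for a,b in zip(proj(c,p),(u0,v0)))
    for i in range(8):
        for j in range(i):
            if bin(i^j).count('1')==1: cv2.line(im,f(H[i]),f(H[j]),(255,255,0),1)
    for s,col in((0,(0,0,255)),(-W,(0,255,255)),(W,(255,0,0))):
        for kk in (22,0,-20,-44): cv2.circle(im,f(t+kk*R[:,2]+s*R[:,1]),3,col,-1)
    out.append(im)
cv2.imwrite('pics/v11.png',np.hstack(out))
E
```

```text
time: 9.15
tool_pos: [494.8, -77.4, 179.6]
tcp_rot: [3.136, -0.449, 0.069]
contact_force: [-0.2, -0.3, 0.1]
grip_width: 48.1
24 [-0.425  0.335  2.013  0.487  0.483] 5.01261459322197e-22
26 [-0.439  0.33   2.042  0.584  0.449] 2.983640606723858e-22
28 [-0.454  0.326  2.071  0.699  0.419] 1.7927167866284197e-21
[494.798 -77.371 179.551] [ 3.136 -0.449  0.069] 48.09170006324387 [-0.449  0.134  2.033  0.376  0.609  0.784]
```

View pics/v11.png

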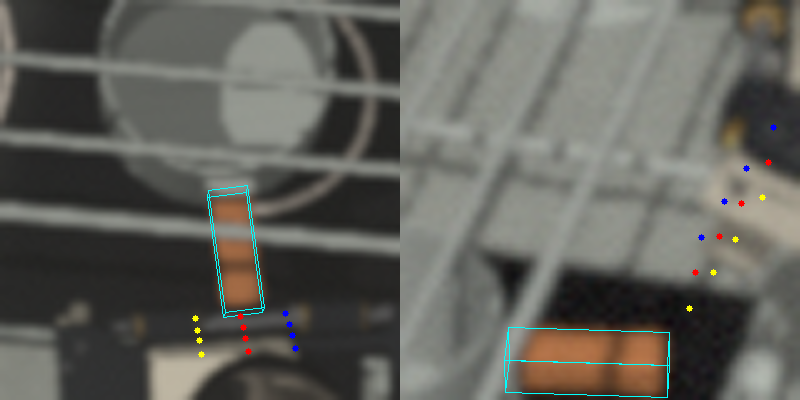

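Both panes show the handle box (yaw +7.9°, axis 649.7,−62.4) matching the orange handle closely. The fingertip at right (740,262) is still 25–35 mm short of the spec tip, and the earlier contact agrees: tips on the handle top at z=114 while the TCP read 110. So I must go about 25 mm deeper along the tool axis, still clear of the glass either way. I'll descend in steps and watch the force.

```bash
python3 -m handwheel '[[[1,-3,0],[0,0,0.035]],[[0,-3,0],[0,0,0.034]],[[6,1,-12.4],[0,0,0]],[[6,1,-12.4],[0,0,0]],[[6,1,-12.4],[0,0,0]],[[6,1,-12.4],[0,0,0]],[[0,0,0],[0,0,0]]]' 0.5
python3 - <<'E'
from h import *
from kin import ik
np.set_printoptions(precision=3,suppress=True)
for t_ in(24,26): r=ik(np.array([544,-77,80.]),np.radians(t_),.138); print(t_,r.x,r.cost)
o=get_obs(); print(o['tool_pos'],o['tcp_rot'],o['grip_width'],o['joint_positions'])
E
```

```text
time: 10.12
tool_pos: [519.8, -79.0, 129.0]
tcp_rot: [3.137, -0.448, 0.142]
contact_force: [-0.1, -0.5, 0.4]
grip_width: 46.0
24 [-0.408  0.398  2.005  0.533  0.429] 6.175751325183497e-22
26 [-0.421  0.394  2.034  0.648  0.395] 9.853153279222103e-21
[519.814 -78.998 128.989] [ 3.137 -0.448  0.142] 46.022572973230076 [-0.447  0.267  2.037  0.506  0.51   0.579]
```

```bash
python3 -m handwheel '[[[5,0.5,-10],[0,0,0]],[[5,0.5,-10],[0,0,0]],[[5,0.5,-10],[0,0,0]],[[0,0,0],[0,0,0]]]' 0.5; python3 -m handwheel '[[[4.5,0.2,-9],[0,0,0]],[[4.5,0.2,-9],[0,0,0]],[[0,0,0],[0,0,0]]]' 0.5
```

```text
time: 10.62
tool_pos: [534.9, -77.8, 99.4]
tcp_rot: [3.136, -0.449, 0.142]
contact_force: [0.6, 0.2, -0.3]
grip_width: 46.0
time: 11.0
tool_pos: [543.9, -77.4, 81.6]
tcp_rot: [3.136, -0.449, 0.142]
contact_force: [-0.2, 0.3, -0.4]
grip_width: 46.1
```

```bash
python3 -m handwheel '[[[0,0,0],[0,0,0]],[[0,0,0],[0,0,0]],[[0,0,0],[0,0,0]],[[0,0,0],[0,0,0]],[[0,0,0],[0,0,0]]]' 1
```

```text
time: 11.62
tool_pos: [544.3, -78.0, 82.8]
tcp_rot: [3.134, -0.451, 0.142]
contact_force: [-2.4, -1.8, 2.3]
grip_width: 21.8
```

```bash
python3 -m handwheel '[[[0,0,0],[0,0,0]],[[0,0,0],[0,0,0]],[[0,0,0],[0,0,0]]]'; python3 - <<'E'
from h import *
np.set_printoptions(precision=2,suppress=True)
o=get_obs(); print(o['tool_pos'],o['tcp_rot'],o['grip_width'],o['contact_force'],o['moment'],o['joint_positions'])
def seg(c,box):
    u0,v0,u1,v1=box; h=cv2.cvtColor(c['img'],cv2.COLOR_RGB2HSV)[v0:v1,u0:u1]
    m=(h[...,0]>4)&(h[...,0]<22)&(h[...,1]>110)&(h[...,2]>70); v,u=np.nonzero(m); return u+u0,v+v0
for n,b in(('top',(290,165,335,205)),('side',(235,160,285,205))):
    c=snap(n,n+'5'); u,v=seg(c,b); print(n,len(u),u.mean(),v.mean(),v.min(),v.max())
    im=cv2.imread(f'pics/{n}5.png')
E
```

```text
time: 12.0
tool_pos: [544.3, -78.0, 82.7]
tcp_rot: [3.134, -0.451, 0.142]
contact_force: [-2.7, -4.3, 4.5]
grip_width: 21.9
[544.26 -77.96  82.75] [ 3.13 -0.45  0.14] 21.86480237879033 [-2.69 -4.27  4.53] [-0.62  0.47 -0.59] [-0.42  0.39  2.03  0.62  0.4   0.47]
top 46 310.8478260869565 184.15217391304347 180 190
side 119 260.03361344537814 181.28571428571428 161 188
```

Gripped: 21.9 mm matches the handle's 22 mm width. I'll check the slide path's joint values first.

```bash
python3 - <<'E'
from kin import *
np.set_printoptions(precision=3,suppress=True)
A=np.array([544.3,-78,82.7]);B=np.array([568.8,159.2,83.])
for s in np.linspace(0,1,9): r=ik(A+(B-A)*s,.45,.142-.217*s); print(s,r.x,r.cost<1e-9)
E
python3 -m handwheel '[[[0,0,0.7],[0,0,0]],[[1,9,0],[0,0,-0.009]],[[1,9,0],[0,0,-0.009]],[[0,0,0],[0,0,0]]]'
```

```text
0.0 [-0.423  0.39   2.027  0.626  0.409] True
0.125 [-0.344  0.385  2.037  0.57   0.365] True
0.25 [-0.263  0.383  2.04   0.482  0.328] True
0.375 [-0.181  0.385  2.036  0.359  0.3  ] True
0.5 [-0.098  0.391  2.025  0.205  0.285] True
0.625 [-0.017  0.4    2.006  0.036  0.285] True
0.75 [ 0.062  0.414  1.981 -0.122  0.301] True
0.875 [ 0.138  0.43   1.949 -0.252  0.329] True
1.0 [ 0.211  0.45   1.911 -0.349  0.367] True
time: 12.6
tool_pos: [545.7, -58.7, 82.7]
tcp_rot: [3.136, -0.449, 0.126]
contact_force: [1.1, -1.2, -1.4]
grip_width: 21.9
```

```bash
python3 - <<'E'
from kin import *
np.set_printoptions(precision=3,suppress=True)
T=np.array([776,47])
for x,y,ps in [(552,-40,.126),(558,-20,.126),(562,0,.126),(562,20,.126),(562,40,.126),(563,60,.126),(564,80,.126),(566,100,.126),(567,110,.09),(568,120,.06),(569,130,.02),(569,140,-.01),(569,150,-.045),(569,159,-.075)]:
    r=ik(np.array([x,y,82.7]),.45,ps); a=np.array([x,y])+106.6*np.array([np.cos(ps),np.sin(ps)])
    print((x,y,ps),r.x,'axis',a,'timer gap',np.hypot(*(a-T))-91)
E
```

```text
(552, -40, 0.126) [-0.324  0.39   2.027  0.558  0.366] axis [657.755 -26.604] timer gap 48.281846837484096
(558, -20, 0.126) [-0.273  0.395  2.018  0.512  0.352] axis [663.755  -6.604] timer gap 33.38784314945829
(562, 0, 0.126) [-0.224  0.398  2.011  0.464  0.34 ] axis [667.755  13.396] timer gap 22.341159672095714
(562, 20, 0.126) [-0.177  0.398  2.012  0.417  0.326] axis [667.755  33.396] timer gap 18.09657191365612
(562, 40, 0.126) [-0.129  0.399  2.01   0.363  0.315] axis [667.755  53.396] timer gap 17.433876306289022
(563, 60, 0.126) [-0.081  0.402  2.004  0.301  0.307] axis [668.755  73.396] timer gap 19.445728367103158
(564, 80, 0.126) [-0.034  0.407  1.995  0.234  0.303] axis [669.755  93.396] timer gap 24.933654726624923
(566, 100, 0.126) [0.014 0.414 1.981 0.164 0.303] axis [671.755 113.396] timer gap 32.59399474991062
(567, 110, 0.09) [0.049 0.419 1.972 0.06  0.302] axis [673.169 119.581] timer gap 34.8662547376109
(568, 120, 0.06) [ 0.081  0.424  1.961 -0.031  0.306] axis [674.408 126.392] timer gap 37.9341457779625
(569, 130, 0.02) [ 0.117  0.431  1.948 -0.136  0.317] axis [675.579 132.132] timer gap 40.65057763688873
(569, 140, -0.01) [ 0.149  0.437  1.937 -0.214  0.329] axis [675.595 138.934] timer gap 45.13630634843537
(569, 150, -0.045) [ 0.182  0.444  1.924 -0.291  0.348] axis [675.492 145.205] timer gap 49.52041841929332
(569, 159, -0.075) [ 0.211  0.451  1.911 -0.349  0.367] axis [675.3   151.012] timer gap 53.772313241874286
```

That route (rotating late) keeps joint 5 at 0.30 or more and leaves at least 17 mm to the timer.

```bash
python3 -m handwheel '[[[2.7,9.8,0],[0,0,0]],[[2.7,9.8,0],[0,0,0]],[[2.7,9.8,0],[0,0,0]],[[2.7,9.8,0],[0,0,0]],[[2.7,9.8,0],[0,0,0]],[[2.7,9.8,0],[0,0,0]],[[0,10,0],[0,0,0]],[[0,10,0],[0,0,0]],[[0,10,0],[0,0,0]],[[0,10,0],[0,0,0]],[[0,0,0],[0,0,0]]]'; python3 -c "
from h import *
print(np.round(get_obs()['joint_positions'],3))"
```

```text
time: 13.98
tool_pos: [561.8, 39.8, 82.7]
tcp_rot: [3.135, -0.449, 0.126]
contact_force: [0.1, 0.3, -1.9]
grip_width: 21.7
[-0.125  0.397  2.012  0.339  0.311  1.02 ]
```

```bash
python3 -m handwheel '[[[0.7,10,0],[0,0,0]],[[0.7,10,0],[0,0,0]],[[0.7,10,0],[0,0,0]],[[0.7,10,0],[0,0,0]],[[0.7,10,0],[0,0,0]],[[0.7,10,0],[0,0,0]],[[0.4,5,0],[0,0,-0.017]],[[0.4,5,0],[0,0,-0.017]],[[0.4,5,0],[0,0,-0.017]],[[0.4,5,0],[0,0,-0.017]],[[0,0,0],[0,0,0]]]'; python3 -c "
from h import *
print(np.round(get_obs()['joint_positions'],3))"
```

```text
time: 15.35
tool_pos: [567.6, 119.0, 82.8]
tcp_rot: [3.135, -0.449, 0.057]
contact_force: [-0.5, -2.2, -0.9]
grip_width: 22.2
[ 0.085  0.423  1.962 -0.064  0.308  1.657]
```

```bash
python3 -m handwheel '[[[0.2,5,0],[0,0,-0.017]],[[0.2,5,0],[0,0,-0.017]],[[0.2,5,0],[0,0,-0.017]],[[0.2,5,0],[0,0,-0.017]],[[0.2,5,0],[0,0,-0.016]],[[0.2,5,0],[0,0,-0.016]],[[0,5,0],[0,0,-0.016]],[[0,5,0],[0,0,-0.016]],[[0,0,0],[0,0,0]],[[0,0,0],[0,0,0]]]'; python3 - <<'E'
from h import *
np.set_printoptions(precision=2,suppress=True)
print(get_obs()['joint_positions'])
np.set_printoptions(precision=1,suppress=True)
for n in('top','side'):
    c=snap(n,n+'6')
    for t in('pan_mid','egg_timer'):
        for r in spot_in(t,n)[:3]: p=w(c,r['xyz']); print(n,t,round(r['score'],2),p)
# predicted rim & ring overlay
c=capture('top'); u0,v0,k=205,120,8
im=cv2.resize(c['img'][v0:v0+70,u0:u0+70,::-1],None,fx=k,fy=k,interpolation=cv2.INTER_CUBIC)
f=lambda p:tuple(int(round((a-b+.5)*k)) for a,b in zip(proj(c,p),(u0,v0)))
C=np.array([675.1,151.2])
for R,z,col in((65,130,(0,255,255)),(98,45,(0,255,0))):
    for a in np.arange(0,360,6): cv2.circle(im,f([C[0]+R*np.cos(np.radians(a)),C[1]+R*np.sin(np.radians(a)),z]),1,col,-1)
ps=-.075; d=-np.array([np.cos(ps),np.sin(ps)]); n=np.array([-d[1],d[0]])
for s in(-11,11): cv2.line(im,f(np.r_[C+66*d+s*n,114]),f(np.r_[C+135*d+s*n,114]),(255,255,0),1)
cv2.imwrite('pics/v12.png',im)
E
```

```text
time: 16.6
tool_pos: [568.9, 158.7, 82.8]
tcp_rot: [3.134, -0.449, -0.075]
contact_force: [0.3, -1.9, -1.4]
grip_width: 22.3
[ 0.22  0.45  1.91 -0.37  0.37  2.18]
top pan_mid 0.93 [387.7 -40.5   4.3]
top pan_mid 0.66 [690.2 154.8  48.8]
top pan_mid 0.61 [ 185.8 -293.6    5.1]
top egg_timer 0.82 [776.8  42.3 140.5]
top egg_timer 0.16 [648.6 118.6  44.9]
side pan_mid 0.92 [678.3 126.   88.5]
side pan_mid 0.91 [ 187.8 -265.5   53.9]
side pan_mid 0.72 [375.5 -11.   43.9]
side egg_timer 0.81 [782.3  47.  116.6]
side egg_timer 0.26 [683.6 125.3  85.7]
```

```bash
cat > fit.py <<'E'
from h import *
from scipy.optimize import minimize
def rimfit(c,C0,rng=14):
    g=cv2.GaussianBlur(cv2.cvtColor(c['img'],cv2.COLOR_RGB2GRAY),(3,3),0).astype(np.float32)
    gx=cv2.Sobel(g,cv2.CV_32F,1,0);gy=cv2.Sobel(g,cv2.CV_32F,0,1)
    a=np.radians(np.arange(0,360,3)); best=[]
    def val(C,R,z):
        s=[]
        for t in a:
            n=np.array([np.cos(t),np.sin(t)]); p=np.array(proj(c,[*(C+R*n),z])); q=np.array(proj(c,[*(C+(R+3)*n),z])); d=(q-p)/np.linalg.norm(q-p)
            u,v=p; i,j=int(round(v)),int(round(u)); s.append(abs(gx[i,j]*d[0]+gy[i,j]*d[1]))
        return np.mean(np.minimum(s,60))
    G=[(val(np.array(C0)+[i,j],64.5,130),C0[0]+i,C0[1]+j) for i in range(-rng,rng+1,2) for j in range(-rng,rng+1,2)]
    G.sort(reverse=True); b=np.array(G[:6]); return b[:,1:].mean(0),b[:3]
def fake(n,f):
    c=capture(n); c['img']=cv2.imread(f'pics/{f}.png')[:,:,::-1].copy(); return c
E
python3 - <<'E'
from fit import *
np.set_printoptions(precision=1,suppress=True)
for n in('top','side'):
    print(n,'start',*rimfit(fake(n,n+'0'),[650,-84])); print(n,'now',*rimfit(fake(n,n+'6'),[675,151]))
for n,(u,v) in(('side',(171,202)),('top',(269,108))):
    A=cv2.imread(f'pics/{n}0.png',0);B=cv2.imread(f'pics/{n}6.png',0); h=16
    m=cv2.matchTemplate(B[v-h-6:v+h+6,u-h-6:u+h+6],A[v-h:v+h,u-h:u+h],cv2.TM_CCOEFF_NORMED); i=np.unravel_index(m.argmax(),m.shape); print(n,'timer shift px',i[1]-6,i[0]-6,m.max())
E
```

```text
top start [656.7 -84. ] [[ 51.5 656.  -84. ]
 [ 50.5 656.  -82. ]
 [ 50.  656.  -86. ]]
top now [677.3 148.3] [[ 48.4 671.  149. ]
 [ 47.5 673.  149. ]
 [ 47.5 681.  151. ]]
side start [657.3 -78.7] [[ 44.6 658.  -78. ]
 [ 43.4 652.  -80. ]
 [ 43.2 658.  -76. ]]
side now [673. 146.] [[ 52.4 673.  145. ]
 [ 52.3 671.  147. ]
 [ 51.8 675.  147. ]]
side timer shift px 0 0 0.96935815
top timer shift px 0 0 0.9996127
```

View pics/v12.png

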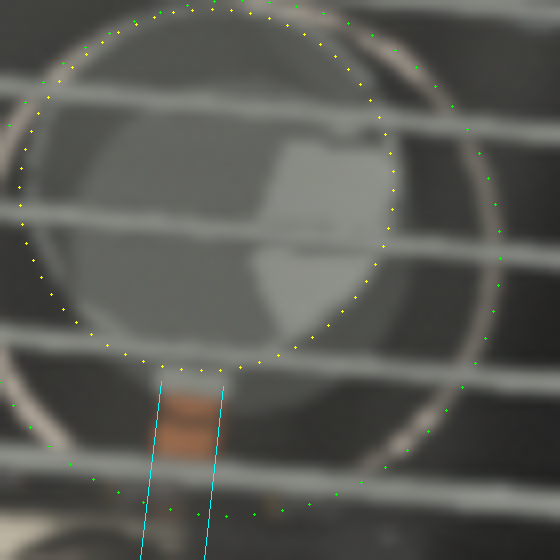

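The overlay puts the ring (green) on the printed ring. The real rim sits about 9 px, or 3 mm, right (−y) of the target circle, while the handle at (188,425) lines up. The pan seems to have lagged about 1.5° in the grip. The timer has not moved (0 px shift). I'll turn the tool slightly to correct, then release, back out along the tool axis and measure with the handle uncovered.

```bash
python3 -m handwheel '[[[0,0,0],[0,0,0.015]],[[0,0,0],[0,0,0.015]],[[0,0,0],[0,0,0]],[[0,0,0],[0,0,0]]]'; python3 -m handwheel '[[[0,0,0],[0,0,0]],[[0,0,0],[0,0,0]],[[0,0,0],[0,0,0]],[[0,0,0],[0,0,0]]]' 0.5; python3 -m handwheel '[[[-5,0.3,10],[0,0,0]],[[-5,0.3,10],[0,0,0]],[[-6,0.4,12],[0,0,0]],[[-6,0.4,12],[0,0,0]],[[-10,0.5,20],[0,0,0]],[[-10,0.5,20],[0,0,0]],[[-12,0.5,20],[0,0,0]],[[-20,0,10],[0,0,0]],[[0,0,0],[0,0,0]]]' 0.5
cat >> fit.py <<'E'
from scipy.ndimage import map_coordinates as mc
def meas(c):
    g=cv2.cvtColor(c['img'],cv2.COLOR_RGB2GRAY).astype(float); a=np.radians(np.arange(0,360,3))
    def samp(C,R,z):
        P=np.array([proj(c,[C[0]+R*np.cos(t),C[1]+R*np.sin(t),z]) for t in a]); return mc(g,[P[:,1],P[:,0]],order=1)
    # ring: bright line against dark on both sides
    fr=lambda p:-np.mean(np.clip(samp(p[:2],p[2],45)-.5*samp(p[:2],p[2]-7,45)-.5*samp(p[:2],p[2]+7,45),-20,60))
    r=min((minimize(fr,[675+i,151+j,97],method='Nelder-Mead') for i in(-3,3) for j in(-3,3)),key=lambda r:r.fun); print('ring',r.x,r.fun)
    h=cv2.cvtColor(c['img'],cv2.COLOR_RGB2HSV); o=((h[...,0]>3)&(h[...,0]<22)&(h[...,1]>90)); o[:, :205]=0; o[:160]=0; o[205:]=0; o[:,260:]=0
    v,u=np.nonzero(o); P=np.array([ray(c,x,y,114)[:2] for x,y in zip(u+0.,v+0.)])
    l=cv2.fitLine(P.astype(np.float32),2,0,.01,.01).ravel(); d=l[:2]*(-np.sign(l[0])); s=(P-l[2:])@d
    s1=s.max(); e=l[2:]+d*(s1+1); print('handle n',len(u),'yaw',np.degrees(np.arctan2(-d[1],-d[0])),'end',e,'axis',e-d*135,'len',s1-s.min(),'mid',l[2:])
E
python3 - <<'E'
from fit import *
np.set_printoptions(precision=2,suppress=True)
o=get_obs(); print(o['tool_pos'],o['contact_force'],o['grip_width'])
c=snap('top','top7'); meas(c); print('rim',*rimfit(c,[675,151])); s=snap('side','side7'); print('side rim',*rimfit(s,[675,151]))
E
```

```text
time: 17.65
tool_pos: [569.5, 159.2, 83.3]
tcp_rot: [3.135, -0.451, -0.046]
contact_force: [0.3, -1.8, -3.4]
grip_width: 21.5
time: 18.15
tool_pos: [569.4, 159.4, 83.3]
tcp_rot: [3.135, -0.451, -0.045]
contact_force: [-0.5, -0.4, -0.6]
grip_width: 45.8
time: 19.27
tool_pos: [494.6, 162.4, 198.7]
tcp_rot: [3.136, -0.452, -0.045]
contact_force: [-0.1, 0.2, -0.1]
grip_width: 45.9
[494.64 162.37 198.65] [-0.14  0.16 -0.12] 45.86518051347055
ring [675.74 151.33  95.5 ] -34.978200632412616
handle n 133 yaw -4.0625343 end [543.51 161.23] axis [678.17 151.66] len 58.352516370698 mid [571.7  159.22]
rim [682.67 151.67] [[ 48.83 681.   153.  ]
 [ 48.82 681.   155.  ]
 [ 47.44 685.   147.  ]]
side rim [674.   149.33] [[ 52.16 673.   151.  ]
 [ 51.42 675.   147.  ]
 [ 51.05 677.   149.  ]]
```

```bash
python3 -m handwheel '[[[-15,0,20],[0,0,0]],[[-15,0,20],[0,0,0]],[[-15,0,20],[0,0,0]],[[0,0,0],[0,0,0]]]' 0; python3 - <<'E'
from fit import *
np.set_printoptions(precision=2,suppress=True)
c=snap('top','top8'); meas(c); s=snap('side','side8')
for n,l in(('side',{'timer':(171,202),'green':(318,215),'clip':(341,174)}),('top',{'timer':(269,108),'green':(299,250),'clip':(382,269),'opener':(191,280)})):
    for nm,(u,v) in l.items():
        A=cv2.imread(f'pics/{n}0.png',0);B=cv2.imread(f'pics/{n}8.png',0); h=16
        m=cv2.matchTemplate(B[v-h-6:v+h+6,u-h-6:u+h+6],A[v-h:v+h,u-h:u+h],cv2.TM_CCOEFF_NORMED); i=np.unravel_index(m.argmax(),m.shape); print(n,nm,i[1]-6,i[0]-6,round(float(m.max()),3))
o=get_obs(); print(o['time'],o['tool_pos'],o['contact_force'],o['grip_width'])
E
```

```text
time: 19.88
tool_pos: [451.0, 162.4, 258.3]
tcp_rot: [3.136, -0.453, -0.046]
contact_force: [0.0, 0.3, 0.4]
grip_width: 81.5
ring [675.69 151.23  95.44] -34.71354421290786
handle n 128 yaw -3.804484 end [543.53 161.  ] axis [678.23 152.04] len 58.27818663292638 mid [572.43 159.08]
side timer 0 0 0.969
side green -6 -4 0.302
side clip 0 0 0.407
top timer 0 0 1.0
top green 2 5 0.66
top clip -1 0 0.611
top opener -2 6 0.189
19.975 [450.66 162.05 256.46] [ 0.04  0.07 -0.53] 88.5103863207451
```

```bash
python3 - <<'E'
import cv2,numpy as np
from plant import bot
for n in('top','side'):
    for nm,lo,hi in(('green',45,80),('red',170,180)):
        for k in(0,8):
            h=cv2.cvtColor(cv2.imread(f'pics/{n}{k}.png'),cv2.COLOR_BGR2HSV); m=(h[...,0]>=lo)&(h[...,0]<=hi)&(h[...,1]>120)&(h[...,2]>50); v,u=np.nonzero(m); print(n,nm,k,len(u),[u.min(),u.max(),v.min(),v.max()] if len(u) else '')
print(bot.close_job())
E
```

```text
top green 0 873 [np.int64(284), np.int64(321), np.int64(231), np.int64(272)]
top green 8 809 [np.int64(283), np.int64(320), np.int64(231), np.int64(272)]
top red 0 0 
top red 8 0 
side green 0 2104 [np.int64(170), np.int64(557), np.int64(2), np.int64(382)]
side green 8 1144 [np.int64(170), np.int64(548), np.int64(60), np.int64(382)]
side red 0 0 
side red 8 1 [np.int64(341), np.int64(341), np.int64(178), np.int64(178)]
the job is handed in; nothing more can be done
None
```

The saucepan is now on the large ring with its handle pointing out at the front, and the gripper has let go and backed off. I handed the job in at about 20 s of the 42 s allowed.

**What happened:** The first grasp failed. The fingers shut on top of the handle with about 10 N, because the real fingertips sat about 25–35 mm further back than the tool data says. That swung the pan on the glass from about −14° to +8° and shifted it about 20 mm. I then half-closed the fingers, reached about 25 mm deeper and gripped the handle (21.9 mm opening, handle 22 mm). I slid the pan across with under 5 N of side force at each reading, and made a small turn at the end to correct for it lagging in the grip.

**Last checks:**

| Check | Result |
|---|---|
| Pan centre (from the handle) | about (678, 152), ring centre (676, 151), so about 2–3 mm off |
| Handle direction | −3.8° to −4.1°, hob front about −4.3° |
| Wrist force after letting go | about 0 N |
| Egg timer | 0 px shift in both cameras |
| Green pan | same place in the top view, to 1 px |

**Checks that disagreed or failed:**
- **Rim fit:** the top-camera rim fit put the centre about 7 mm too far back in x (682.7). It showed the same bias before the move, and the side camera gave 674, so I relied on the handle and side-camera values.
- **Opener and clip:** the image match on these was inconclusive because the arm and its shadow covered them, and the colour test found no red clip. Nothing went near them.
- **Tipping:** I did not check the pan's level directly during the failed grasp. It looked flat in the picture afterwards.

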